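# Seat the strainer disk and screw down its retaining ring

## Task

Put the loose strainer disk, knob up, fully into the mouth of the pipe strainer and let go of it; then set the retaining ring over it and screw it clockwise, gently, until it is fully home and holds the disk pressed down on its sprung seat. Find the start of the thread by feel rather than by force, and leave the spanner, tape measure and pliers where they lie.

Things in the scene. Friction and masses are not known exactly. Their poses are not given: they have to be found in the camera images.
- housing: pipe strainer bolted to the bench: base plate 100 x 84 x 8 mm, grey round body 62 mm across up to 44 mm, two brass pipe stubs at 24 mm height along x (the +x one reaches 60 mm from the middle, the -x one 42 mm), on top a neck 45 mm across whose open mouth is at 66 mm height. Origin: middle of its underside on the bench, z up
- mouth (a point): middle of the mouth, in the plane of its rim, 66 mm above the bench; axes as the housing. Bore 39 mm; the sprung seat lies 5 mm below the rim
- thread (a point): on the neck's axis, 3 mm below the rim, axes as the housing: plane of the flat tops of the three equal thread ridges (52 mm across) round the neck. Between them are three gaps 120 degrees apart, each 0.40 rad wide. The middle of one gap lies near the housing's +x direction, but up to 0.40 rad to either side: not measured, differs each time, must be felt
- thread_end (a point): on the neck's axis, 9.5 mm below the rim, axes as the housing: where the thread ends. Clockwise (seen from above) of each gap the underside of the ridge slopes down from 6.2 to 9.5 mm below the rim over 0.39 rad, then runs level to a solid stop. A ring lug is at the stop when its middle is 0.80 rad clockwise of the gap's middle
- disk: loose round strainer disk, perforated steel, 37.4 mm across, 8 mm thick, lower edge bevelled, with a black pull knob 12 mm across on its middle from 8 to 29 mm height; 40 to 85 g. Origin: middle of its underside, z up along the knob. On the seat, its underside is 5 mm below the rim and its top 3 mm above the rim
- ring: loose steel retaining ring, 24 mm high, 59 mm across, two flat gripping lands at +y and -y (62 mm over them, 28 mm wide), an upright rib outside at +x, inner lip from 14 to 18 mm height (hole 24 mm, lets the disk's knob through) whose underside presses on the disk; 70 to 140 g. Origin: middle of its underside, z up
- lugs (a point): middle of the ring's underside, axes as the ring: plane of its three inward lugs (0 to 4 mm high, reaching in to 47 mm diameter, each 0.30 rad wide), at the ring's +x and 120 degrees to either side. Height of this point below the rim: 3 mm with the lugs on top of the ridges, 11 mm when dropped through the gaps onto the seated disk, 13.5 mm screwed home
- seat (a joint): how far the sprung seat in the mouth is pressed down, m: 0 free, 0.0025 with the ring screwed home, 0.005 at its bottom; 3 N to start it, then 2.5 N per mm
- spanner: open-end spanner, 161 x 32 x 6 mm, lying flat near the robot at the right: leave alone. Origin: middle of its underside
- tape_measure: yellow tape measure, 62 x 85 x 37 mm, beyond the strainer: leave alone. Origin: middle of its underside
- pliers: red-handled pliers, 190 x 60 x 13 mm, lying to the left of the strainer: leave alone. Origin: middle of their underside
There are look-alikes about, which are no part of the job. What is shaped like the ring but purple is not meant.

How it is judged:
By the outcome, as a careful person would: the job done as asked, in the order asked, and still so for the second after the job is handed in, with the robot touching nothing.
It also fails if it takes over 67 s, if anything falls off the work surface, if the arm or the gripper's body presses on something with over 40 N, if the wrist force passes 120 N, or if a joint passes its speed limit or range.

## Robot

A 7-joint arm with a two-finger parallel gripper is mounted at the origin on a cart in front of the work surface, level with it; the furniture and walls round the work are solid. World frame = base frame: x ahead of the robot, y to its left, z up, the work surface at z = 0. Lengths are in m, angles in rad, forces in N, time in s.
With the tool pointing down it reaches from about 0.4 to 0.9 m from the base axis. Payload 5.6 kg.
Tool frame: the origin (TCP) lies at the very end of the fingers, on their centre line; the grasp point (between the pads) lies 19 mm behind it (manip.grip_depth is the distance from the TCP to the grasp point, in m); z points along the fingers, y is the line along which they close (so a half turn about z gives the same grasp; the last joint's range is limited). The gripper opens to 92 mm and grips with 3 to 60 N. Pads are 20 mm wide; open, the fingers measure 128 mm over their backs; the gripper's body (75 mm by 189 mm) begins 69 mm behind the grasp point.
Start: joints at [-1.225, 0.468, -0.012, 1.603, 0.006, 1.071, -0.056], TCP at [0.246, 0.601, 0.215] pointing down, gripper open.
Joint ranges: [-2.53, 2.53], [-0.31, 2.02], [-1.57, 1.55], [0.28, 2.44], [-1.29, 4.43], [0.15, 1.84], [-2.92, 2.92]. Speed limits (rad/s): [2.57, 2.57, 3.14, 3.14, 3.14, 3.14, 3.14].

## Interface

Orientations are given as [roll, pitch, yaw] about the fixed x, y, z axes, in that order (R = Rz(yaw) Ry(pitch) Rx(roll)).
In Python, from workcell import telemetry, eyes, workorder, manip gives the robot as it stands.
- The arm moves only by the shell command python3 -m crank 'ROWS'. ROWS is a JSON object of lists of equal length, an entry for each row: "rotation": the turn, a rotation vector about the tool's x, y, z in rad, a list of three; "linear": the shift along the tool's x, y, z in m, a list of three; "grip": the opening, from -1 (shut) to 1 (fully open). A call has 1 to 20 rows; each row shifts and turns the commanded pose from where the row before left it, along the tool's axes as they then stand; what a row does not reach is not made up. A row lasts 1/8 s, in which the tool goes at most 62.5 mm and 10.7 degrees, less where a joint would pass 70% of its speed; a pose out of reach is approached as far as the arm can. A call is refused whole if a number of a shift passes 0.0625 or a number of a turn 0.188, either way. A call with a gripper value outside its range is refused whole. The fingers move at their own pace and stop on an object; the grip force is fixed at half the most. Time passes only in rows, so rows that do not move let the fingers close. It gives the time, the measured TCP pose, the force, the opening and the grip force at its end, in the units of the state.
- telemetry.read_state(): the state, without advancing time (a new reading comes with each control period).
- eyes.read_camera(name): name is "scene" or "top" or "wrist"; returns the picture (480x640x3 uint8, red, green, blue); there is no depth.
- eyes.camera_info(name): a dict with "fx", "fy", "cx", "cy" (pixels), "world_from_camera" (4x4, takes a point from camera to world coordinates). Camera axes: x right, y down, z forward; pixel columns grow to the right and rows downward; lengths in m; the calibration is good to about 2 mm. A picture is of the moment at which its call begins: read the wrist's pose just before it. camera_info takes no time and is no camera call; for the wrist camera it gives the pose at the moment of the call.
- workorder.job_done(): hands the job in; it is judged then, once.
The state is a dict: "time_s": time; "qpos": joint angles; "dq": joint speeds; "joint_efforts": joint torques, N m; "tcp_pos": TCP position; "orientation": TCP orientation; "force": force on the tool from outside, world axes, zero at the start; "ft_torque": the same for the moment, N m; "width": opening from 0.0 (shut) to 1.0 (fully open); "finger_force": force on a finger pad.
Only numpy, scipy, OpenCV 4.12 (cv2) and the standard library are available. Lean on these libraries where they do the work, as an engineer would, in place of code of your own. Each camera call takes 0.05 s, during which the arm holds its last target. There are 200 camera calls.

## Working session

There is one attempt and no reset: what is moved stays moved. The work goes in short steps, Python scripts to look and compute and a shell command to move; the robot and the scene stay as the last step left them, time stands still between calls to the robot, and variables do not carry over. Pictures are saved under pics/ and viewed, at most 10 in all, crops included, and the job is handed in when it is done.

```bash
mkdir -p pics; ls
cat > h.py <<'E'
import numpy as np,cv2
from workcell import telemetry,eyes,workorder,manip
from scipy.spatial.transform import Rotation as Ro
def snap(n,f=None):
    i=eyes.camera_info(n); im=eyes.read_camera(n)[:,:,::-1].copy()
    if f: cv2.imwrite('pics/'+f,im)
    return im,i
def ray(i,u,v,z):
    T=np.array(i['world_from_camera']); d=T[:3,:3]@[(u-i['cx'])/i['fx'],(v-i['cy'])/i['fy'],1]
    return T[:3,3]+d*(z-T[2,3])/d[2]
def proj(i,p):
    T=np.array(i['world_from_camera']); c=T[:3,:3].T@(np.array(p)-T[:3,3]); return i['fx']*c[0]/c[2]+i['cx'],i['fy']*c[1]/c[2]+i['cy']
E
python3 - <<'E'
from h import *
a,i=snap('top','top1.png'); b,j=snap('scene','scene1.png')
for k in(i,j):print(k['fx'],np.round(k['world_from_camera'],3).tolist())
s=telemetry.read_state();print(s,manip.grip_depth)
E
```

```text
pics
555.7718461867652 [[-0.023, -0.992, 0.126, 0.38], [-1.0, 0.025, 0.015, 0.182], [-0.018, -0.126, -0.992, 1.212], [0.0, 0.0, 0.0, 1.0]]
584.6259520434703 [[-0.828, -0.446, 0.339, 0.084], [-0.56, 0.654, -0.509, 0.882], [0.006, -0.611, -0.792, 1.111], [0.0, 0.0, 0.0, 1.0]]
{'time_s': 0.1, 'qpos': array([-1.22497028,  0.46829663, -0.01160776,  1.60352783,  0.00600107,
        1.07140454, -0.05631374]), 'dq': array([-1.09325006e-03,  7.34589518e-05, -7.94516782e-04, -1.30050170e-03,
        6.72341040e-05, -9.63119055e-04, -3.35836316e-04]), 'joint_efforts': array([ 1.49500978e-03, -5.21644306e+01, -1.20189472e-02, -2.44366175e+01,
       -5.67033549e-02,  1.40382201e-02,  6.51614050e-05]), 'tcp_pos': array([0.24627654, 0.60096738, 0.21373226]), 'orientation': array([-3.13999486e+00,  1.14414243e-04,  2.75269341e+00]), 'force': array([ 0.12793492,  0.30450901, -0.01569174]), 'ft_torque': array([ 0.04521861, -0.02074118, -0.02109949]), 'finger_force': 0.0, 'width': 1.0031409805038707} 0.0187
```

View pics/top1.png

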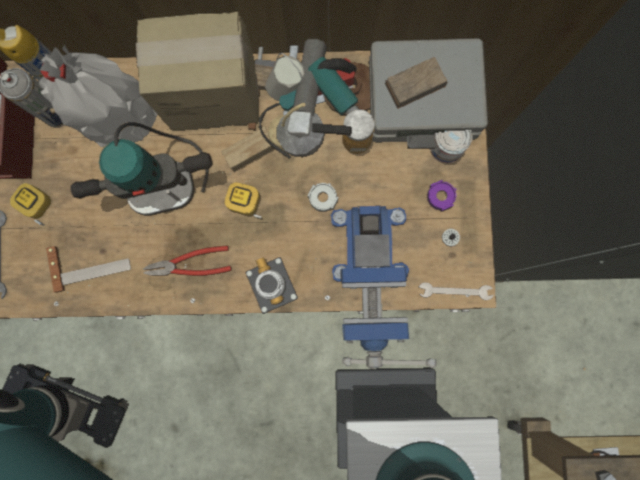

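View pics/scene1.png

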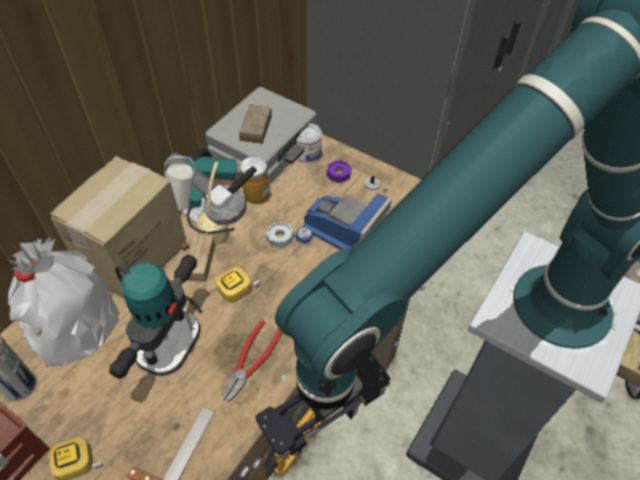

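The top view shows the ring at (323,196), the disk at (451,238), the housing at (270,284), the purple look-alike at (441,195), and a blue vise in between at (370,250).

Run:
```python
from h import *
i=eyes.camera_info('top')
for n,u,v,z in[('ring',323,196,.02),('disk',451,238,.01),('diskknob',451,237,.029),('mouth',270,284,.066),('pipe+',262,264,.03),('vise top',370,222,.06),('vise jaw',375,272,.08),('vise L',335,272,.05),('vise R',408,272,.05),('spanR',490,292,0),('box',360,120,.1),('purple',441,195,.02)]: print(n,np.round(ray(i,u,v,z),3))
k=eyes.camera_info('wrist');print(k['fx'],np.round(k['world_from_camera'],3).tolist())
T=Ro.from_euler('xyz',telemetry.read_state()['orientation']).as_matrix();print(np.round(T,3))
im=cv2.imread('pics/top1.png');c=np.hstack([cv2.resize(im[y-25:y+25,x-25:x+25],(260,260),interpolation=2) for x,y in((323,196),(451,238),(270,284))])
cv2.imwrite('pics/crop1.png',c)
```

```text
ring [0.63  0.199 0.02 ]
disk [ 0.532 -0.077  0.01 ]
diskknob [ 0.531 -0.073  0.029]
mouth [0.438 0.312 0.066]
pipe+ [0.483 0.332 0.03 ]
vise top [0.563 0.101 0.06 ]
vise jaw [0.457 0.096 0.08 ]
vise L [0.461 0.177 0.05 ]
vise R [0.457 0.025 0.05 ]
spanR [ 0.413 -0.157  0.   ]
box [0.771 0.117 0.1  ]
purple [ 0.625 -0.058  0.02 ]
342.0080167617843 [[0.38, 0.894, 0.238, 0.179], [0.925, -0.366, -0.1, 0.628], [-0.002, 0.258, -0.966, 0.384], [0.0, 0.0, 0.0, 1.0]]
[[-0.925  0.379 -0.   ]
 [ 0.379  0.925 -0.002]
 [-0.    -0.002 -1.   ]]
```

View pics/crop1.png

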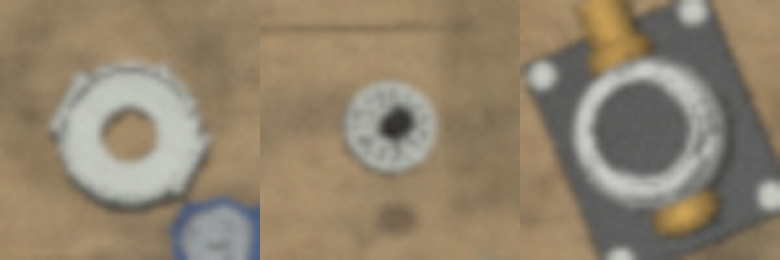

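```bash
python3 -m crank '{"linear":[[-0.0371,-0.0369,0],[-0.0371,-0.0369,0],[-0.0371,-0.0369,0],[-0.0371,-0.0369,0],[-0.0371,-0.0369,0],[-0.0371,-0.0369,0],[-0.0371,-0.0369,0],[-0.0371,-0.0369,0],[-0.0371,-0.0369,0],[-0.0371,-0.0369,0],[-0.0371,-0.0369,0],[-0.0371,-0.0369,0],[-0.0371,-0.0369,0],[-0.0371,-0.0369,0],[0,0,0.017],[0,0,0.017],[0,0,0.017],[0,0,0.017],[0,0,0.017],[0,0,0]],"rotation":[[0,0,0],[0,0,0],[0,0,0],[0,0,0],[0,0,0],[0,0,0],[0,0,0],[0,0,0],[0,0,0],[0,0,0],[0,0,0],[0,0,0],[0,0,0],[0,0,0],[0,0,0.164],[0,0,0.164],[0,0,0.164],[0,0,0.164],[0,0,0.164],[0,0,0]],"grip":[1,1,1,1,1,1,1,1,1,1,1,1,1,1,0.1,0.1,0.1,0.1,0.1,0.1]}'
python3 - <<'E'
from h import *
a,i=snap('wrist','w1.png');s=telemetry.read_state();print(np.round(s['qpos'],3),s['tcp_pos'],s['orientation'],s['width'])
print(proj(i,[.532,-.075,.01]))
print(proj(i,s['tcp_pos']))
E
```

```text
time_s: 2.6
tcp_pos: [0.53, -0.0733, 0.1283]
orientation: [-3.138, -0.001, 1.935]
force: [0.3, -0.5, -0.1]
width: 0.548
finger_force: 0.0
[-0.346  0.415  0.523  1.982 -0.279  0.816  0.699] [ 0.53078447 -0.07336854  0.12920354] [-3.14009357e+00 -1.60693861e-04  1.93605024e+00] 0.553189124867615
(np.float64(327.814577540476), np.float64(235.69314608150702))
(np.float64(327.54249762079115), np.float64(287.48323293316844))
```

View pics/w1.png

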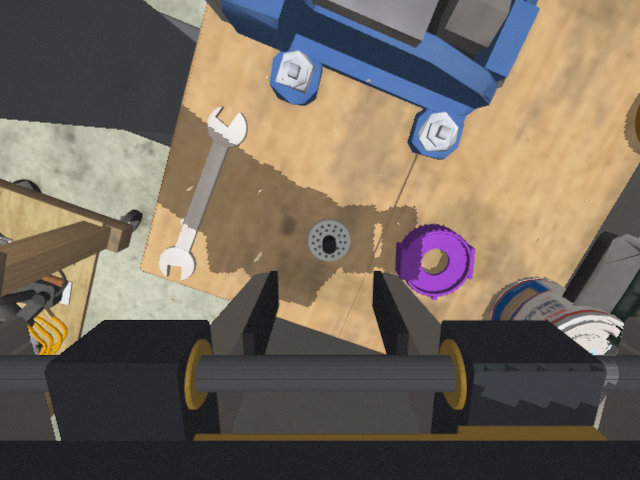

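The wrist view shows the disk's top face centred at (329,241), between and ahead of the fingers, with the purple ring to its right at (435,260).

```bash
cat >> h.py <<'E'
def tool(p,z=None):
    s=telemetry.read_state();R=Ro.from_euler('xyz',s['orientation']).as_matrix()
    return np.round(R.T@(np.array(p)-s['tcp_pos']),4)
E
python3 - <<'E'
from h import *
im=cv2.imread('pics/w1.png');i=eyes.camera_info('wrist')
hsv=cv2.cvtColor(im,cv2.COLOR_BGR2HSV)[210:275,300:360]
m=((hsv[...,1]<45)&(hsv[...,2]>60)).astype(np.uint8)*255
m=cv2.morphologyEx(m,cv2.MORPH_CLOSE,np.ones((7,7)))
c=max(cv2.findContours(m,0,1)[0],key=cv2.contourArea);e=cv2.fitEllipse(c);print(e)
p=ray(i,e[0][0]+300,e[0][1]+210,.008);print(p)
k=(hsv[...,2]<45).astype(np.uint8);n,l,st,ce=cv2.connectedComponentsWithStats(k);b=1+st[1:,4].argmax();print(st[b],ce[b]+[300,210])
q=ray(i,ce[b][0]+300,ce[b][1]+210,.027);print(q)
print(tool([*p[:2],.010]))
E
```

```text
((28.74641227722168, 29.831445693969727), (41.260406494140625, 42.01110076904297), 90.49990844726562)
[ 0.53535456 -0.07900256  0.008     ]
[ 23  26  13  17 187] [328.71657754 244.22994652]
[ 0.53471158 -0.0778115   0.027     ]
[-0.0069  0.0024  0.1192]
```

```bash
python3 -m crank '{"linear":[[-0.0066,0.002,0.03],[0,0,0.04],[0,0,0.03],[0,0,0.012],[0,0,0.007],[0,0,0],[0,0,0],[0,0,0],[0,0,0],[0,0,0],[0,0,0],[0,0,0]],"rotation":[[0,0,0],[0,0,0],[0,0,0],[0,0,0],[0,0,0],[0,0,0],[0,0,0],[0,0,0],[0,0,0],[0,0,0],[0,0,0],[0,0,0]],"grip":[0.1,0.1,0.1,0.1,0.1,0.1,-1,-1,-1,-1,-1,-1]}'
```

```text
time_s: 4.15
tcp_pos: [0.5355, -0.0789, 0.0107]
orientation: [3.141, -0.0, 1.933]
force: [-0.9, 0.4, 1.7]
width: 0.102
finger_force: 30.0
```

```bash
python3 -m crank '{"linear":[[0,0,-0.02],[0,0,-0.05],[0,0,-0.06],[0,0,-0.06],[0.05,0.006,0],[0.05,0.007,0],[0.05,0.007,0],[0.05,0.007,0],[0.05,0.007,0],[0.05,0.007,0],[0.04,0.007,0],[0,0,0],[0,0,0]],"rotation":[[0,0,0],[0,0,0],[0,0,0],[0,0,0],[0,0,0],[0,0,0],[0,0,0],[0,0,0],[0,0,0],[0,0,0],[0,0,0],[0,0,0],[0,0,0]],"grip":[-1,-1,-1,-1,-1,-1,-1,-1,-1,-1,-1,-1,-1]}'
python3 - <<'E'
from h import *
a,i=snap('wrist','w2.png');s=telemetry.read_state();print(np.round(s['qpos'],3),s['tcp_pos'],s['orientation'],s['width'])
np.save('w2.npy',i['world_from_camera'])
E
```

```text
time_s: 5.78
tcp_pos: [0.4601, 0.2551, 0.2012]
orientation: [3.141, 0.0, 1.932]
force: [0.3, -0.8, -1.1]
width: 0.102
finger_force: 30.0
[-0.929  0.281  0.429  1.942 -0.142  0.947 -0.072] [0.46031877 0.25463182 0.20116356] [3.14112228e+00 3.81016533e-04 1.93076111e+00] 0.10828698047944946
```

View pics/w2.png

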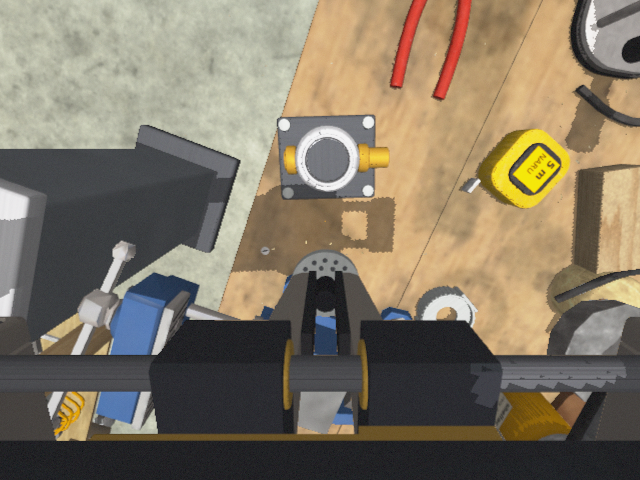

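The strainer mouth is at about (327,158), with its long stub to the right at (388,157). The held disk is straight at (325,268), and the ring is at lower right, (445,315).

Run:
```python
from h import *
im=cv2.imread('pics/w2.png');cv2.imwrite('pics/c2.png',cv2.resize(im[105:210,265:400],None,fx=5.5,fy=5.5,interpolation=cv2.INTER_CUBIC))
i=eyes.camera_info('wrist');i['world_from_camera']=np.load('w2.npy')
v=cv2.cvtColor(im,cv2.COLOR_BGR2GRAY)
h=cv2.cvtColor(im,cv2.COLOR_BGR2HSV)
m=((v>150)&(h[...,1]<40)).astype(np.uint8)[120:200,285:370]
cs,hi=cv2.findContours(m,cv2.RETR_CCOMP,cv2.CHAIN_APPROX_NONE)
for c in cs:
    if len(c)>60:
        e=cv2.fitEllipse(c);u=np.array(e[0])+[285,120];print(u,e[1],e[2],ray(i,*u,.066))
# dark bore disc
b=((v<120)).astype(np.uint8)[120:200,285:370]
n,l,st,ce=cv2.connectedComponentsWithStats(b,connectivity=4);L=l[38,42];print(st[L],ce[L]+[285,120],ray(i,*(ce[L]+[285,120]),.066))
# plate: bolts
for u in((284,124),(368,123),(368,191),(288,192)):print(ray(i,*u,.01))
w=((h[...,1]>150)&(h[...,0]>15)&(h[...,0]<30)).astype(np.uint8)
```

```text
[326.91513062 157.82212067] (63.10588836669922, 64.50336456298828) 173.41197204589844 [0.43865855 0.31453712 0.066     ]
[327.09157944 159.81177902] (44.850040435791016, 46.48280715942383) 28.35591697692871 [0.43939999 0.31301254 0.066     ]
[ 23  19  41  43 594] [329.49326599 166.64309764] [0.44343479 0.30829878 0.066     ]
[0.38740655 0.32886225 0.01      ]
[0.46602232 0.35951197 0.01      ]
[0.49211497 0.29655665 0.01      ]
[0.41342975 0.26576829 0.01      ]
```

View pics/c2.png

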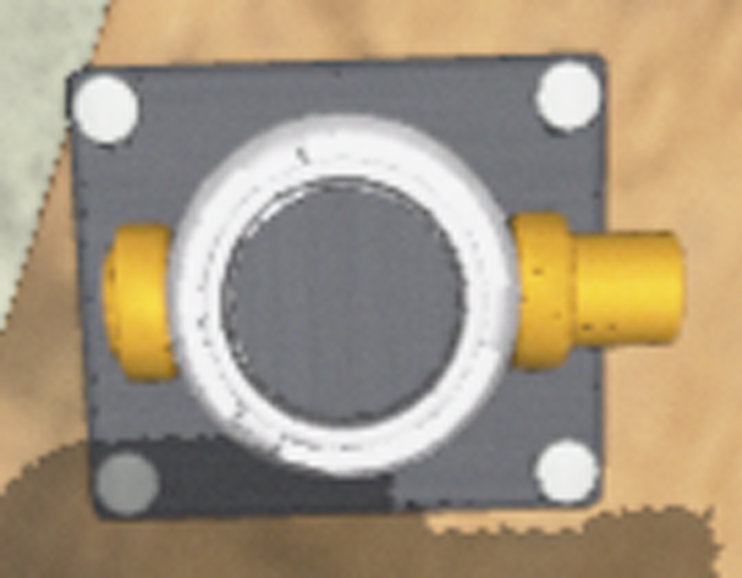

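```bash
python3 -m crank '{"linear":[[0.03,0.001,0.01],[0.032,0,0.03],[0,0,0.04],[0,0,0.03],[0,0,0.01],[0,0,0],[0,0,0],[0,0,0]],"rotation":[[0,0,0],[0,0,0],[0,0,0],[0,0,0],[0,0,0],[0,0,0],[0,0,0],[0,0,0]],"grip":[-1,-1,-1,-1,-1,-1,-1,-1]}'
python3 - <<'E'
from h import *
s=telemetry.read_state();print(s['tcp_pos'],tool([.4395,.3130,.079]),s['force'])
E
```

```text
time_s: 6.82
tcp_pos: [0.4396, 0.3148, 0.0818]
orientation: [3.14, -0.001, 1.933]
force: [-0.3, -0.0, 0.1]
width: 0.104
finger_force: 30.0
[0.43958842 0.31478313 0.08176793] [-0.0016 -0.0007  0.0028] [-0.34130963 -0.03351416  0.0537612 ]
```

```bash
python3 -m crank '{"linear":[[-0.0016,-0.0006,0],[0,0,0.002],[0,0,0.002],[0,0,0.001],[0,0,0.001],[0,0,0],[0,0,0]],"rotation":[[0,0,0],[0,0,0],[0,0,0],[0,0,0],[0,0,0],[0,0,0],[0,0,0]],"grip":[-1,-1,-1,-1,-1,-1,-1]}'
```

```text
time_s: 7.7
tcp_pos: [0.439, 0.3127, 0.0746]
orientation: [3.141, 0.0, 1.933]
force: [0.2, -0.2, -0.1]
width: 0.106
finger_force: 30.0
```

```bash
python3 -m crank '{"linear":[[0,0,0.001],[0,0,0.001],[0,0,0.001],[0,0,0],[0,0,0]],"rotation":[[0,0,0],[0,0,0],[0,0,0],[0,0,0],[0,0,0]],"grip":[-1,-1,-1,-1,-1]}'
```

```text
time_s: 8.32
tcp_pos: [0.4392, 0.3127, 0.0717]
orientation: [3.141, -0.0, 1.933]
force: [1.8, 0.9, 0.1]
width: 0.107
finger_force: 30.0
```

```bash
python3 -m crank '{"linear":[[0,0,0.001],[0,0,0.0005],[0,0,0],[0,0,0]],"rotation":[[0,0,0],[0,0,0],[0,0,0],[0,0,0]],"grip":[-1,-1,-1,-1]}'
```

```text
time_s: 8.82
tcp_pos: [0.4392, 0.3128, 0.0705]
orientation: [3.141, -0.0, 1.933]
force: [-0.4, -0.1, 4.2]
width: 0.108
finger_force: 30.0
```

```bash
python3 -m crank '{"linear":[[0,0,0],[0,0,0],[0,0,0],[0,0,-0.01],[0,0,-0.04],[0,0,-0.05],[0,0,-0.04],[0,0,0]],"rotation":[[0,0,0],[0,0,0],[0,0,0],[0,0,0],[0,0,0],[0,0,0],[0,0,0],[0,0,0]],"grip":[0,0,0.2,0.4,1,1,1,1]}'
python3 - <<'E'
from h import *
a,i=snap('wrist','w3.png');np.save('w3.npy',i['world_from_camera'])
E
python3 -m crank '{"linear":[[-0.043,0.034,0],[-0.043,0.034,0],[-0.043,0.034,0],[-0.043,0.034,0],[0,0,0],[0,0,0]],"rotation":[[0,0,0],[0,0,0],[0,0,0],[0,0,0],[0,0,0],[0,0,0]],"grip":[1,1,1,1,1,1]}'
python3 - <<'E'
from h import *
b,i=snap('wrist','w4.png');np.save('w4.npy',i['world_from_camera'])
a=cv2.imread('pics/w3.png')
cv2.imwrite('pics/v34.png',np.hstack([cv2.resize(x[150:330,230:430],(400,360),interpolation=2) for x in(a,b)]))
E
```

```text
time_s: 9.82
tcp_pos: [0.4407, 0.3139, 0.2139]
orientation: [3.135, -0.003, 1.933]
force: [0.1, 0.6, -0.7]
width: 0.952
finger_force: 0.0
time_s: 10.62
tcp_pos: [0.6258, 0.2, 0.2084]
orientation: [-3.139, -0.0, 1.933]
force: [0.4, 0.2, -0.3]
width: 1.0
finger_force: 0.0
```

View pics/v34.png

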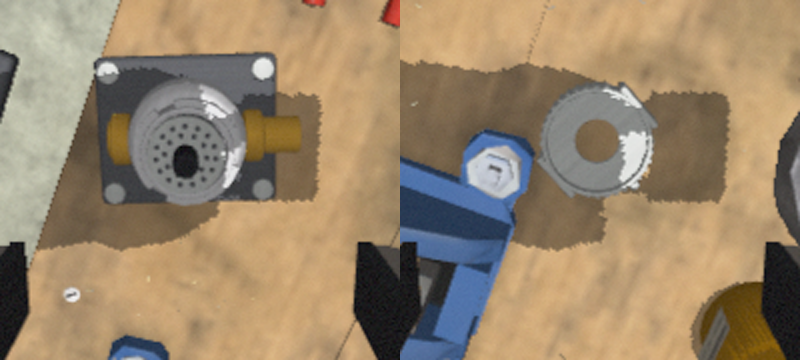

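The disk sits flat in the mouth with its knob up. The ring's lands face upper right and lower left, and the lower-left one is close to the vise lug at crop (490,165), so I need the vise's height and the rib side.

Run:
```python
from h import *
b=cv2.imread('pics/w4.png');t=cv2.imread('pics/top1.png')
A=b[0:330];r=cv2.resize(b[185:255,295:365],(270,270),interpolation=cv2.INTER_CUBIC);tt=cv2.resize(t[190:290,325:462],(370,270),interpolation=cv2.INTER_CUBIC)
cv2.imwrite('pics/v5.png',np.vstack([A,np.hstack([r,tt])]))
```

```text
(no output)
```

View pics/v5.png

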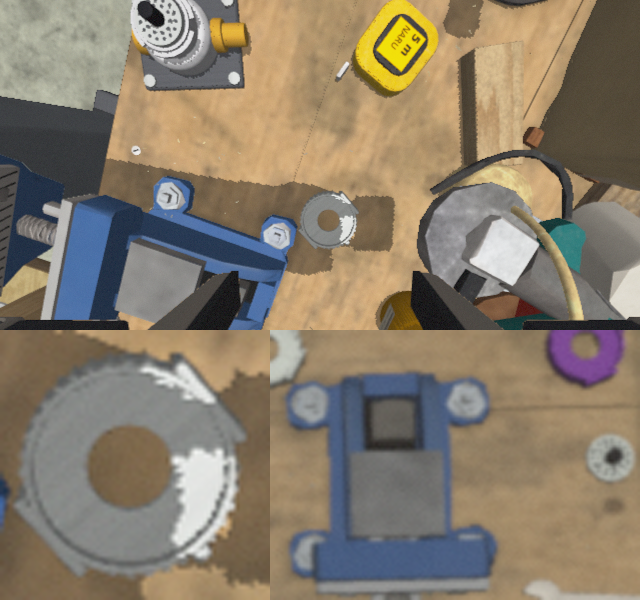

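Run:
```python
from h import *
i=eyes.camera_info('top');w=eyes.camera_info('wrist')
def tri(ut,uw):
    P=[];
    for k,u in((i,ut),(w,uw)):
        a=ray(k,*u,0);b=ray(k,*u,.1);P.append((a,(b-a)/np.linalg.norm(b-a)))
    (a,d),(b,e)=P;M=np.c_[d,-e];x=np.linalg.lstsq(M,b-a,rcond=None)[0];p,q=a+d*x[0],b+e*x[1];return np.round((p+q)/2,3),np.round(np.linalg.norm(p-q),4)
s=270/100
print('bolt',tri((325+(308-270)/2.7,190+(403-330)/2.7),(277.5,234)))
print('bolt2',tri((325+(308-270)/2.7,190+(551-330)/2.7),(171,196)))
print('plate corner near',tri((325+(352-270)/2.7,190+(452-330)/2.7),(205,261)))
print('plate corner far',tri((325+(352-270)/2.7,190+(533-330)/2.7),(137,240)))
c=ray(w,295+130*70/270,185+(467-330)*70/270,.018);print('ring',c)
g=cv2.imread('pics/w4.png')
```

```text
bolt (array([0.582, 0.165, 0.019]), np.float64(0.0003))
bolt2 (array([0.464, 0.166, 0.022]), np.float64(0.004))
plate corner near (array([0.532, 0.134, 0.082]), np.float64(0.0021))
plate corner far (array([0.471, 0.135, 0.088]), np.float64(0.0006))
ring [0.62932682 0.19812583 0.018     ]
```

```bash
python3 -m crank '{"linear":[[0,0,0],[0,0,0],[0,0.0,0.03],[0,0,0.03],[0,0,0],[0,0,0]],"rotation":[[0,0,-0.167],[0,0,-0.167],[0,0,-0.167],[0,0,-0.166],[0,0,0],[0,0,0]],"grip":[1,1,1,1,1,1]}'
cat > ringfit.py <<'E'
from h import *
import sys
f=sys.argv[1];z=float(sys.argv[2]) if len(sys.argv)>2 else 0.
im,i=snap('wrist',f);s=telemetry.read_state();print(s['tcp_pos'],s['orientation'],np.round(s['qpos'],2))
u0,v0=[int(x) for x in proj(i,[.6293,.1981,.012])];
if len(sys.argv)>4:u0,v0=[int(x) for x in proj(i,[float(sys.argv[3]),float(sys.argv[4]),z+.012])]
h=cv2.cvtColor(im,cv2.COLOR_BGR2HSV);r=55
m=(h[...,1]<50).astype(np.uint8)*255;m[:v0-r]=0;m[v0+r:]=0;m[:,:u0-r]=0;m[:,u0+r:]=0
n,l,st,ce=cv2.connectedComponentsWithStats(cv2.morphologyEx(m,cv2.MORPH_CLOSE,np.ones((3,3))),connectivity=4);b=1+st[1:,4].argmax()
cs,_=cv2.findContours((l==b).astype(np.uint8),cv2.RETR_CCOMP,cv2.CHAIN_APPROX_NONE);cs=sorted(cs,key=len)[::-1]
hole=next(c for c in cs[1:] if len(c)>20)
e=cv2.fitEllipse(hole);c=ray(i,*e[0],z+.018);print('hole',e,c)
o=cs[0][:,0].astype(float);P=np.array([ray(i,*p,z+.022) for p in o])[:,:2]-c[:2]
a=np.arctan2(P[:,1],P[:,0]);d=np.hypot(*P.T)*1000
for k in np.arange(-180,180,10):
    q=d[(np.abs((np.degrees(a)-k+180)%360-180)<5)];print(k,np.round(q.max() if len(q) else 0,1),end='; ')
cv2.imwrite('pics/rc.png',cv2.resize(im[v0-r:v0+r,u0-r:u0+r],(550,550),interpolation=cv2.INTER_CUBIC))
print(proj(i,c))
E
python3 ringfit.py w5.png
```

```text
time_s: 11.42
tcp_pos: [0.6271, 0.2009, 0.1513]
orientation: [3.14, 0.001, 2.598]
force: [-0.2, 0.1, 0.7]
width: 1.002
finger_force: 0.0
[0.62747238 0.20081175 0.15165032] [3.13980826e+00 1.28142425e-03 2.59848367e+00] [-0.57  0.55  0.29  1.65 -0.19  0.96  0.82]
hole ((323.8818054199219, 232.611328125), (25.408679962158203, 26.46258544921875), 92.88237762451172) [0.62835994 0.19762289 0.018     ]
-180 32.1; -170 31.1; -160 41.0; -150 36.8; -140 33.3; -130 32.1; -120 30.9; -110 32.1; -100 33.4; -90 33.8; -80 31.2; -70 31.1; -60 31.2; -50 31.3; -40 31.2; -30 34.0; -20 33.1; -10 31.4; 0 30.9; 10 30.8; 20 30.8; 30 33.2; 40 33.6; 50 31.8; 60 30.9; 70 31.7; 80 33.0; 90 33.1; 100 30.5; 110 31.6; 120 31.8; 130 32.5; 140 32.5; 150 32.4; 160 32.2; 170 32.3; (np.float64(323.8818054199219), np.float64(232.61132812499997))
```

View pics/rc.png

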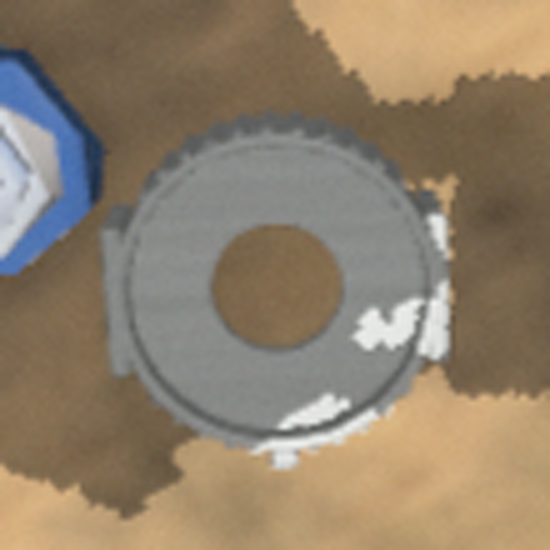

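The crop shows the rib at the bottom (285,458), i.e. towards tool −x, and the lands left and right are already lined up with the fingers. The vise lug is at upper left, so I'll grip high, carry the ring to open bench and re-grip there.

```bash
python3 -m crank '{"linear":[[-0.0056,-0.0022,0],[0,0,0.04],[0,0,0.04],[0,0,0.03],[0,0,0],[0,0,0.01],[0,0,0.01],[0,0,0.008],[0,0,0]],"rotation":[[0,0,0],[0,0,0],[0,0,0],[0,0,0],[0,0,0],[0,0,0],[0,0,0],[0,0,0],[0,0,0]],"grip":[0.5,0.5,0.5,0.5,0.5,0.5,0.5,0.5,0.5]}'
```

```text
time_s: 12.6
tcp_pos: [0.6315, 0.1954, 0.0149]
orientation: [3.14, 0.0, 2.6]
force: [-4.8, -1.1, 17.3]
width: 0.75
finger_force: 8.4
```

```bash
python3 - <<'E'
from h import *
s=telemetry.read_state();R=Ro.from_euler('xyz',s['orientation']).as_matrix();print(s['force'],s['ft_torque'],'tool torque',R.T@s['ft_torque'],R.T@s['force'],s['tcp_pos'])
E
python3 -m crank '{"linear":[[0,0,-0.004],[0,0,0],[0,0,0]],"rotation":[[0,0,0],[0,0,0],[0,0,0]],"grip":[0.5,0.5,0.5]}'
```

```text
[-4.75913454 -1.09054699 17.26915479] [-0.74502553  1.53014126 -0.10139215] tool torque [1.42761896 0.9263543  0.10221301] [  3.51110402  -3.36899365 -17.27380652] [0.63149492 0.19540674 0.01490701]
time_s: 12.98
tcp_pos: [0.6305, 0.1952, 0.0158]
orientation: [-3.141, -0.0, 2.6]
force: [-0.0, -0.2, 1.0]
width: 0.751
finger_force: 0.4
```

```bash
python3 -m crank '{"linear":[[0,0,0],[0,0,0],[0,0,0],[0,0,0],[0,0,-0.005],[0,0,-0.01],[0,0,-0.015],[0,0,0]],"rotation":[[0,0,0],[0,0,0],[0,0,0],[0,0,0],[0,0,0],[0,0,0],[0,0,0],[0,0,0]],"grip":[-1,-1,-1,-1,-1,-1,-1,-1]}'
```

```text
time_s: 13.98
tcp_pos: [0.6315, 0.1951, 0.0481]
orientation: [3.14, 0.002, 2.599]
force: [0.0, 0.2, -0.5]
width: 0.667
finger_force: 29.9
```

```bash
python3 -m crank '{"linear":[[0.045,0.0015,0],[0.0465,0.0015,0],[0,0,0.015],[0,0,0.01],[0,0,0.005],[0,0,0.001],[0,0,0]],"rotation":[[0,0,0],[0,0,0],[0,0,0],[0,0,0],[0,0,0],[0,0,0],[0,0,0]],"grip":[-1,-1,-1,-1,-1,-1,-1]}'
```

```text
time_s: 14.85
tcp_pos: [0.5544, 0.2434, 0.0157]
orientation: [-3.14, -0.0, 2.598]
force: [-3.4, -1.4, 7.0]
width: 0.671
finger_force: 29.9
```

```bash
python3 -m crank '{"linear":[[0,0,-0.0005],[0,0,0],[0,0,0],[0.003,0,0.006],[0,0,0.0055],[0,0,0],[0,0,0],[0,0,0],[0,0,0],[0,0,0],[0,0,0]],"rotation":[[0,0,0],[0,0,0],[0,0,0],[0,0,0],[0,0,0],[0,0,0],[0,0,0],[0,0,0],[0,0,0],[0,0,0],[0,0,0]],"grip":[0.5,0.5,0.5,0.5,0.5,0.5,-1,-1,-1,-1,-1]}'
python3 - <<'E'
from h import *
s=telemetry.read_state();print(s['tcp_pos'],s['orientation'],s['force'])
E
```

```text
time_s: 16.23
tcp_pos: [0.5512, 0.2465, 0.0041]
orientation: [3.142, 0.0, 2.6]
force: [0.3, 0.1, -1.9]
width: 0.674
finger_force: 29.9
[0.55123321 0.2464904  0.00411102] [3.14154352e+00 1.19782264e-05 2.59968295e+00] [ 0.29978483  0.07669809 -1.88617041]
```

```bash
python3 -m crank '{"linear":[[0,0,-0.01],[0,0,-0.04],[0,0,-0.04],[0,0,-0.04],[0.044,0,0],[0.044,-0.001,0],[0.0422,0,0],[0,0,0],[0,0,0],[0,0,0],[0,0,0],[0,0,0],[0,0,0],[0,0,0],[0,0,0],[0,0,0],[0,0,0]],"rotation":[[0,0,0],[0,0,0],[0,0,0],[0,0,0],[0,0,0],[0,0,0],[0,0,0],[0,0,-0.17],[0,0,-0.17],[0,0,-0.17],[0,0,-0.17],[0,0,-0.17],[0,0,-0.17],[0,0,-0.17],[0,0,-0.17],[0,0,0],[0,0,0]],"grip":[-1,-1,-1,-1,-1,-1,-1,-1,-1,-1,-1,-1,-1,-1,-1,-1,-1]}'
python3 - <<'E'
from h import *
s=telemetry.read_state();print(s['tcp_pos'],s['orientation'],s['qpos'],tool([.4393,.3129,.0]))
E
```

```text
time_s: 18.35
tcp_pos: [0.4393, 0.3127, 0.1345]
orientation: [-3.141, 0.0, -2.327]
force: [-0.4, 0.1, -0.8]
width: 0.671
finger_force: 29.9
[0.43933324 0.31265537 0.13445077] [-3.14137020e+00  4.32000049e-04 -2.32659879e+00] [-0.66633752  0.38382168 -0.01754637  1.94378107  0.00926535  0.81360719
  1.69682144] [-1.000e-04  2.000e-04  1.345e-01]
```

```bash
python3 -m crank '{"linear":[[0,0,0.03],[0,0,0.02],[0,0,0.01],[0,0,0.004],[0,0,0],[0,0,0]],"rotation":[[0,0,0],[0,0,0],[0,0,0],[0,0,0],[0,0,0],[0,0,0]],"grip":[-1,-1,-1,-1,-1,-1]}'
python3 - <<'E'
from h import *
s=telemetry.read_state();print(s['tcp_pos'],s['force'],s['ft_torque'])
E
```

```text
time_s: 19.1
tcp_pos: [0.4396, 0.3131, 0.0708]
orientation: [-3.141, 0.001, -2.324]
force: [-0.1, 0.1, -1.3]
width: 0.673
finger_force: 29.9
[0.43961734 0.31309706 0.07076913] [-0.13252117  0.13852385 -1.32966261] [ 0.03053862  0.03808377 -0.00141655]
```

```bash
python3 -m crank '{"linear":[[0,0,0.0015],[0,0,0.001],[0,0,0.001],[0,0,0.0007],[0,0,0],[0,0,0]],"rotation":[[0,0,0],[0,0,0],[0,0,0],[0,0,0],[0,0,0],[0,0,0]],"grip":[-1,-1,-1,-1,-1,-1]}'
```

```text
time_s: 19.85
tcp_pos: [0.4393, 0.3128, 0.0667]
orientation: [-3.142, 0.0, -2.324]
force: [-1.9, -2.0, 5.6]
width: 0.677
finger_force: 29.9
```

```bash
for k in 1; do python3 -m crank '{"linear":[[0,0,0],[0,0,0],[0,0,0]],"rotation":[[0,0,0.04],[0,0,0.04],[0,0,0]],"grip":[-1,-1,-1]}'; python3 -c "
from h import *
s=telemetry.read_state();print(s['force'],s['ft_torque'],s['tcp_pos'][2])"; done
```

```text
time_s: 20.23
tcp_pos: [0.4398, 0.3132, 0.0668]
orientation: [-3.141, 0.002, -2.404]
force: [-1.7, -0.2, 5.7]
width: 0.674
finger_force: 29.9
[-1.69816066 -0.17530688  5.72005855] [-0.04437885  0.18576103 -0.08921736] 0.06676807463583176
```

```bash
python3 -m crank '{"linear":[[0,0,0],[0,0,0],[0,0,0]],"rotation":[[0,0,0.04],[0,0,0.04],[0,0,0]],"grip":[-1,-1,-1]}'|grep -E "tcp|ori|force"; python3 -m crank '{"linear":[[0,0,0],[0,0,0],[0,0,0]],"rotation":[[0,0,0.03],[0,0,0.03],[0,0,0]],"grip":[-1,-1,-1]}'|grep -E "tcp|ori|force"
```

```text
tcp_pos: [0.4398, 0.3133, 0.0668]
orientation: [-3.142, 0.002, -2.484]
force: [-0.5, -0.5, 5.6]
finger_force: 29.9
tcp_pos: [0.4399, 0.3133, 0.0668]
orientation: [3.142, 0.002, -2.544]
force: [0.4, -0.5, 4.6]
finger_force: 29.9
```

```bash
for k in 1 ; do python3 -m crank '{"linear":[[0,0,0.0002],[0,0,0],[0,0,0]],"rotation":[[0,0,0.03],[0,0,0.03],[0,0,0]],"grip":[-1,-1,-1]}'|grep -E "tcp|ori|force";python3 -m crank '{"linear":[[0,0,0],[0,0,0],[0,0,0]],"rotation":[[0,0,0.03],[0,0,0.03],[0,0,0]],"grip":[-1,-1,-1]}'|grep -E "tcp|ori|force"; done
```

```text
tcp_pos: [0.4398, 0.3134, 0.0667]
orientation: [3.141, 0.002, -2.604]
force: [-1.3, 0.2, 6.7]
finger_force: 29.9
tcp_pos: [0.4397, 0.3134, 0.0667]
orientation: [3.141, 0.002, -2.664]
force: [-0.5, -1.2, 6.7]
finger_force: 29.9
```

```bash
for k in 1 ; do python3 -m crank '{"linear":[[0,0,0],[0,0,0],[0,0,0]],"rotation":[[0,0,0.03],[0,0,0.03],[0,0,0]],"grip":[-1,-1,-1]}'|grep -E "tcp|ori|force";python3 -m crank '{"linear":[[0,0,0],[0,0,0],[0,0,0]],"rotation":[[0,0,0.03],[0,0,0.03],[0,0,0]],"grip":[-1,-1,-1]}'|grep -E "tcp|ori|force"; done
```

```text
tcp_pos: [0.4397, 0.3134, 0.0666]
orientation: [3.141, 0.002, -2.724]
force: [-0.9, -0.6, 6.4]
finger_force: 29.9
tcp_pos: [0.4397, 0.3134, 0.0665]
orientation: [3.141, 0.002, -2.784]
force: [-0.7, 0.4, 5.0]
finger_force: 29.9
```

```bash
for k in 1 ; do python3 -m crank '{"linear":[[0,0,0],[0,0,0]],"rotation":[[0,0,0.03],[0,0,0]],"grip":[-1,-1]}'|grep -E "tcp|ori|force";python3 -m crank '{"linear":[[0,0,0],[0,0,0]],"rotation":[[0,0,0.03],[0,0,0]],"grip":[-1,-1]}'|grep -E "tcp|ori|force"; done
```

```text
tcp_pos: [0.4397, 0.3133, 0.0663]
orientation: [3.141, 0.001, -2.814]
force: [-0.6, 1.1, 6.6]
finger_force: 29.9
tcp_pos: [0.4395, 0.3132, 0.0659]
orientation: [3.141, 0.001, -2.843]
force: [-1.1, 0.0, 2.8]
finger_force: 29.9
```

```bash
for k in 1 ; do python3 -m crank '{"linear":[[0,0,0.001],[0,0,0]],"rotation":[[0,0,0],[0,0,0]],"grip":[-1,-1]}'|grep -E "tcp|ori|force";python3 -m crank '{"linear":[[0,0,0],[0,0,0]],"rotation":[[0,0,0.02],[0,0,0]],"grip":[-1,-1]}'|grep -E "tcp|ori|force"; done
```

```text
tcp_pos: [0.4389, 0.3132, 0.0643]
orientation: [3.141, -0.0, -2.844]
force: [0.6, 3.0, -0.8]
finger_force: 29.8
tcp_pos: [0.4388, 0.313, 0.0644]
orientation: [3.142, -0.0, -2.863]
force: [0.6, 3.1, -1.7]
finger_force: 29.9
```

```bash
for k in 1 ; do python3 -m crank '{"linear":[[0,0,0.001],[0,0,0.001],[0,0,0]],"rotation":[[0,0,0],[0,0,0],[0,0,0]],"grip":[-1,-1,-1]}'|grep -E "tcp|ori|force";python3 -m crank '{"linear":[[0,0,0.001],[0,0,0.001],[0,0,0]],"rotation":[[0,0,0],[0,0,0],[0,0,0]],"grip":[-1,-1,-1]}'|grep -E "tcp|ori|force"; python3 -m crank '{"linear":[[0,0,0.001],[0,0,0.0005],[0,0,0]],"rotation":[[0,0,0],[0,0,0],[0,0,0]],"grip":[-1,-1,-1]}'|grep -E "tcp|ori|force";python3 -c "
from h import *
print(telemetry.read_state()['ft_torque'])"; done
```

```text
tcp_pos: [0.439, 0.313, 0.0627]
orientation: [3.141, -0.0, -2.863]
force: [-1.2, 2.6, 0.5]
finger_force: 29.9
tcp_pos: [0.4391, 0.3129, 0.0606]
orientation: [3.141, -0.0, -2.863]
force: [-1.2, 3.6, 0.5]
finger_force: 29.9
tcp_pos: [0.4391, 0.3128, 0.0591]
orientation: [-3.142, -0.0, -2.863]
force: [-1.0, 3.4, 0.9]
finger_force: 29.9
[ 0.80086268  0.27880764 -0.10426418]
```

```bash
for k in 1 ; do python3 -m crank '{"linear":[[0,0,0.0005],[0,0,0.0003],[0,0,0.0003],[0,0,0.0003],[0,0,0]],"rotation":[[0,0,0.03],[0,0,0.04],[0,0,0.04],[0,0,0.04],[0,0,0]],"grip":[-1,-1,-1,-1,-1]}'|grep -E "tcp|ori|force";python3 -c "
from h import *
print(telemetry.read_state()['ft_torque'])"; done
```

```text
tcp_pos: [0.4389, 0.3128, 0.0578]
orientation: [-3.141, -0.0, -3.014]
force: [-4.2, 2.1, 3.9]
finger_force: 29.9
[ 0.57052866  0.86403517 -0.03119346]
```

```bash
for k in 1 ; do python3 -m crank '{"linear":[[0,0,0.0004],[0,0,0.0004],[0,0,0.0004],[0,0,0]],"rotation":[[0,0,0.04],[0,0,0.04],[0,0,0.04],[0,0,0]],"grip":[-1,-1,-1,-1]}'|grep -E "tcp|ori|force";python3 -c "
from h import *
print(telemetry.read_state()['ft_torque'])"; done
```

```text
tcp_pos: [0.4391, 0.313, 0.0568]
orientation: [3.141, 0.0, -3.135]
force: [-3.8, 2.9, 4.3]
finger_force: 29.9
[0.56228036 0.92728097 0.01305555]
```

```bash
for k in 1 ; do python3 -m crank '{"linear":[[0,0,0.0003],[0,0,0],[0,0,0],[0,0,0]],"rotation":[[0,0,0.04],[0,0,0.04],[0,0,0.04],[0,0,0]],"grip":[-1,-1,-1,-1]}'|grep -E "tcp|ori|force";python3 -c "
from h import *
s=telemetry.read_state();print(s['ft_torque'],tool([.4389,.3132,.0568]))";python3 -m crank '{"linear":[[0,0,0],[0,0,0],[0,0,0],[0,0,0]],"rotation":[[0,0,0.04],[0,0,0.04],[0,0,0.04],[0,0,0]],"grip":[-1,-1,-1,-1]}'|grep -E "tcp|ori|force";python3 -c "
from h import *
s=telemetry.read_state();print(s['ft_torque'],tool([.4389,.3132,.0568]))"; done
```

```text
tcp_pos: [0.439, 0.3131, 0.0566]
orientation: [3.141, -0.0, 3.028]
force: [-4.6, 2.6, 6.5]
finger_force: 29.9
[ 0.58530002  1.02100275 -0.03160629] [ 0.0001  0.0001 -0.0002]
tcp_pos: [0.4391, 0.3132, 0.0565]
orientation: [3.141, -0.0, 2.909]
force: [-4.3, 3.2, 5.3]
finger_force: 29.9
[ 0.71005816  0.93151279 -0.00457173] [ 0.0002 -0.0001 -0.0003]
```

```bash
for k in 1 ; do python3 -m crank '{"linear":[[0,0,0],[0,0,0],[0,0,0],[0,0,0]],"rotation":[[0,0,0.04],[0,0,0.04],[0,0,0.04],[0,0,0]],"grip":[-1,-1,-1,-1]}'|grep -E "tcp|ori|force";python3 -c "
from h import *
s=telemetry.read_state();print(s['ft_torque'])";python3 -m crank '{"linear":[[0,0,0],[0,0,0],[0,0,0]],"rotation":[[0,0,0.04],[0,0,0.04],[0,0,0]],"grip":[-1,-1,-1]}'|grep -E "tcp|ori|force";python3 -c "
from h import *
s=telemetry.read_state();print(s['ft_torque'])"; done
```

```text
tcp_pos: [0.4391, 0.3133, 0.0564]
orientation: [3.141, -0.0, 2.789]
force: [-4.2, 4.8, 4.4]
finger_force: 29.9
[0.78178944 0.88440836 0.03393531]
tcp_pos: [0.439, 0.3134, 0.0564]
orientation: [3.141, -0.0, 2.709]
force: [-4.5, 3.8, 3.9]
finger_force: 29.9
[ 0.80372937  0.95064442 -0.01404122]
```

```bash
for k in 1 2; do python3 -m crank '{"linear":[[0,0,0],[0,0,0],[0,0,0]],"rotation":[[0,0,0.03],[0,0,0.02],[0,0,0]],"grip":[-1,-1,-1]}'|grep -E "tcp|ori|force";python3 -c "
from h import *
s=telemetry.read_state();print(s['ft_torque'])"; done
```

```text
tcp_pos: [0.439, 0.3135, 0.0564]
orientation: [3.141, -0.0, 2.659]
force: [-3.5, 3.7, 4.1]
finger_force: 29.9
[0.85709674 0.91420323 0.0692426 ]
tcp_pos: [0.4389, 0.3136, 0.0564]
orientation: [3.141, -0.0, 2.611]
force: [-3.8, 3.8, 3.6]
finger_force: 30.1
[0.90209183 0.92050904 0.51758006]
```

```bash
for k in 1; do python3 -m crank '{"linear":[[0,0,0],[0,0,0],[0,0,0]],"rotation":[[0,0,0.02],[0,0,0],[0,0,0]],"grip":[-1,-1,-1]}'|grep -E "tcp|ori|force";python3 -c "
from h import *
s=telemetry.read_state();print(s['ft_torque'])"; done
```

```text
tcp_pos: [0.4388, 0.3137, 0.0564]
orientation: [3.141, -0.0, 2.593]
force: [-4.3, 4.0, 2.4]
finger_force: 30.2
[0.90450387 0.97901806 0.88278808]
```

```bash
python3 -m crank '{"linear":[[0,0,0],[0,0,0],[0,0,0],[0,0,0],[0,0,-0.01],[0,0,-0.04],[0,0,-0.05],[0,0,-0.04],[-0.04,0,0],[0,0,0],[0,0,0]],"rotation":[[0,0,0],[0,0,0],[0,0,0],[0,0,0],[0,0,0],[0,0,0],[0,0,0],[0,0,0],[0,0,0],[0,0,0],[0,0,0]],"grip":[0.5,0.6,0.8,1,1,1,1,1,1,1,1]}'
python3 - <<'E'
from h import *
a,i=snap('wrist','w9.png');u,v=[int(x) for x in proj(i,[.4392,.313,.07])]
cv2.imwrite('pics/c9.png',cv2.resize(a[max(0,v-70):v+70,u-90:u+90],None,fx=4,fy=4,interpolation=cv2.INTER_CUBIC))
E
```

```text
time_s: 30.1
tcp_pos: [0.4726, 0.2919, 0.1963]
orientation: [-3.141, -0.001, 2.59]
force: [0.3, 0.5, -0.3]
width: 1.003
finger_force: 0.0
```

View pics/c9.png

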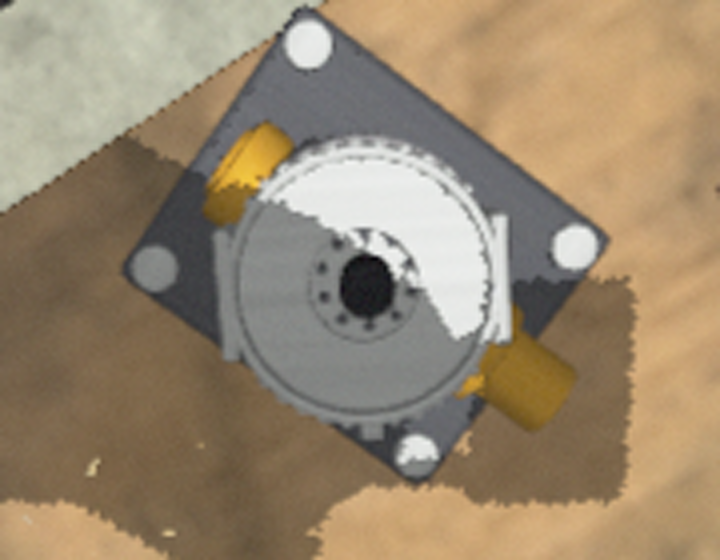

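The ring sits level and concentric round the knob at (366,285), with its rib at the bottom (372,430) where the turn ended. It felt the end stop, at the home height.

```bash
python3 -c "
from workcell import workorder
print(workorder.job_done())"
```

```text
the job is handed in; nothing more can be done
None
```

The disk is seated knob up, the ring is screwed clockwise to its stop over it, the arm is clear, and the job was handed in at about 30 s; on the first try at the ring, a finger pressed the vise lug with about 17 N, and I backed off.

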